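# Set the click dial and start the bench control unit

### The arm

A 6-joint arm with a two-finger parallel gripper is mounted at the origin on a cart in front of the work surface, level with it; the furniture and walls round the work are solid. World frame = base frame: x ahead of the robot, y to its left, z up, the work surface at z = 0. Lengths are in m, angles in rad, forces in N, time in s.
With the tool pointing down it reaches from about 0.225 to 0.725 m from the base axis. Payload 3.1 kg.
Tool frame: the origin (TCP) lies between the finger pads; the fingertips stand 17 mm ahead of it and the grasp point (between the pads) lies 2 mm behind it (nose_length is the distance from the TCP to the fingertips, in m); x points along the fingers, z is the direction in which the jaws open and shut, and the axes are right-handed (so a half turn about x gives the same grasp; the last joint's range is limited). The gripper opens to 85 mm and grips with 20 to 120 N. Pads are 22 mm wide; open, the fingers measure 114 mm over their backs; the gripper's body (76 mm by 85 mm) begins 54 mm behind the grasp point. The pads swing forward as they close: fully open they stand 13 mm farther back than shut.
Start: joints at [0.977, 0.048, 0.099, 1.622, 0, 1.443], TCP at [0.236, 0.469, 0.248] pointing down, gripper open.
Joint ranges: [-2.91, 2.91], [-0.99, 1.94], [-1.21, 1.42], [-2.12, 2.29], [-1.49, 1.47], [-3.14, 3.14]. Speed limits (rad/s): [2.79, 2.79, 3.14, 3.14, 3.14, 3.14].

### API

Orientations are given as a unit quaternion [w, x, y, z].
In Python, from rig import sense, read_camera, hand_in, nose_length gives the robot as it stands. The module is installed in compiled form; this text tells all that it offers.
- The arm moves only by the tool step_arm, never from a script. Its argument "series" is a list of rows, each an object with "slide": the shift along the tool's x, y, z in units of 25 mm (1.0 is 25 mm), a list of three; "dr": the turn, a rotation vector about the tool's x, y, z in units of 8 degrees (1.0 is 8 degrees), a list of three; "jaw": the opening in per cent of the stroke, from 0 (shut) to 100 (fully open). A call has 1 to 20 rows; each row shifts and turns the commanded pose from where the row before left it, along the tool's axes as they then stand; what a row does not reach is not made up. A row lasts 1/10 s, in which the tool goes at most 50 mm and 8.59 degrees, less where a joint would pass 70% of its speed; a pose out of reach is approached as far as the arm can. A call is refused whole if a number of a shift passes 1 or a number of a turn 1, either way. A call with a gripper value outside its range is refused whole. The fingers move at their own pace and stop on an object; the grip force is fixed at half the most. Time passes only in rows, so rows that do not move let the fingers close. It gives the time, the measured TCP pose, the force and the opening at its end, in the units of the state.
- sense(): the state, without advancing time (a new reading comes with each control period).
- read_camera(name): name is "side" or "top"; returns a dict with "frame" (384x512x3 uint8, red, green, blue), "z_map" (384x512 float32, m along the optical axis (not along the pixel's ray), 0 where there is no reading), "fx", "fy", "cx", "cy" (pixels), "cam_to_world" (4x4, takes a point from camera to world coordinates). Camera axes: x right, y down, z forward; pixel columns grow to the right and rows downward; lengths in m; the calibration is good to about 2 mm. A picture is of the moment at which its call begins.
- hand_in(): hands the job in, once; it reports no verdict.
The state is a dict: "clock": time; "qpos": joint angles; "qd": joint speeds; "tau": joint torques, N m; "position": TCP position; "orientation": TCP orientation; "wrist_force": force on the tool from outside, world axes, zero at the start; "wrist_torque": the same for the moment, N m; "grip_width": opening from 0.0 (shut) to 1.0 (fully open).
Only numpy, scipy, OpenCV 4.12 (cv2) and the standard library are available. Lean on these libraries where they do the work, as an engineer would, in place of code of your own. Each camera call takes 0.05 s, during which the arm holds its last target. There are 200 camera calls.

### The job

Set the bench control unit and start it, all by touch: press a fingertip lightly on the rim of the big knurled dial and turn it clockwise until it clicks into the setting with the long mark, let it go, and then press the round button fully down and release it. Do not grip the dial or press hard on it, do not press the square button, and do not press the round one before the dial is at its mark. Leave the small things standing round the unit where they are.

Things in the scene. Friction and masses are not known exactly. Their poses are not given: they have to be found in the camera images.
- control_unit: grey unit fixed on the desk, 130 (its x) x 230 (its y) x 40 mm high, origin at the centre of its underside; yaw varies. On its flat top: knurled dial at x 0, y +55 mm; round button at x +35, y -75; square button at x -35, y -75. Five dark marks round the dial, from 42 mm off its axis, 30 degrees apart: the middle one, towards the unit's +x, is 20 mm long, the others 9 mm
- dial_center (a point): point on the dial's upright axis at the height of the top of its rim, 62 mm above the desk; its x axis points along the dial's dark line. The dial is black, knurled, 71 mm across, with a round-topped rubber rim: crest on a circle of 30 mm radius, 10 mm wide, 3 mm above the aluminium face inside it. Friction with a fingertip about 1.1
- dial_spring: the spring foot that carries the dial (origin on the dial's axis, 40 mm above the desk). Pressed from above the whole dial gives up to 4.5 mm: 2.4 N at first, 2 N more per mm, 11 N at the bottom. The clicks resist with about 0.055 N m, so a fingertip on the crest of the rim, 2 to 4 mm down, drags the dial round as it moves on an arc about the axis
- dial_mark (a point): point on the dark line on the dial's face, 22 mm from the dial's axis, 3 mm below the top of the rim; it turns with the dial
- dial (a joint): angle of the dial in rad, clockwise from above positive; 0 when its dark line points at the long mark. It clicks every 0.524 rad (30 degrees): let go between two settings, it springs into the nearer one. It starts one or two clicks anticlockwise of the long mark, at about -0.52 or -1.05; end stops at -1.25 and +1.25
- start_button_top (a point): centre of the top of the round button, white, 24 mm across, 10 mm above the unit's top (50 mm above the desk)
- start_button (a joint): how far the round button is down, in m, 0 to 0.006; springs back; 1.7 N at first, 5 N fully down
- stop_button_top (a point): centre of the top of the square button, white, 20 x 20 mm, 10 mm above the unit's top; leave alone
- stop_button (a joint): how far the square button is down, in m, 0 to 0.006
- vial_a: small vial with black screw cap, 23 mm across, 58 mm high, standing behind the unit; origin at its foot; leave alone
- vial_b: small vial with white screw cap, 23 mm across, 58 mm high, standing behind the unit; origin at its foot; leave alone
- dish: flat round clear dish, 58 mm across, 14 mm high, on the desk behind the unit; leave alone
- usb_stick: memory stick 18 x 53 x 8 mm lying on the desk in front of the unit; leave alone

How it is judged:
By the outcome, as a careful person would: the job done as asked, in the order asked, and still so for the second after the job is handed in, with the robot touching nothing.
It also fails if it takes over 51 s, if anything falls off the work surface, if the arm or the gripper's body presses on something with over 40 N, if the wrist force passes 120 N, or if a joint passes its speed limit or range.

## Working session

There is one attempt and no reset: what is moved stays moved. The work goes in short steps, Python scripts to look and compute and a tool call to move; the robot and the scene stay as the last step left them, time stands still between calls to the robot, and variables do not carry over. Pictures are saved under pics/ and viewed, about 8 in all and at most 12, crops included, and the job is handed in when it is done.

Besides the shell and the picture viewer there is one more tool, called after "Request:" in YAML: its name, and indented under it one key for each argument. step_arm: Moves the arm, as the interface text tells. Its arguments: {"type":"object","properties":{"series":{"type":"array"}},"required":["series"]}

```bash
mkdir -p pics
python3 - <<'E'
from rig import *
import cv2,numpy as np
s=sense()
for k in ('clock','position','orientation','wrist_force','grip_width'):print(k,s[k])
print(nose_length if not callable(nose_length) else nose_length())
for n in ('side','top'):
    c=read_camera(n);np.savez(f'{n}0.npz',**c)
    cv2.imwrite(f'pics/{n}0.png',c['frame'][:,:,::-1]);print(n,c['fx'],c['cx'],c['cy'],np.round(c['cam_to_world'],3))
E
```

```text
clock 0.0
position [0.23547404 0.46856117 0.24711313]
orientation [ 0.60113059 -0.37145833  0.60267052  0.37074111]
wrist_force [-0.10511522 -0.06388223 -0.57402019]
grip_width 0.9987409307787323
0.017
side 444.11965335636245 255.32473673402703 199.47324627119346 [[ 0.612  0.368 -0.7    1.19 ]
 [ 0.791 -0.27   0.549 -0.654]
 [ 0.013 -0.89  -0.457  0.459]
 [ 0.     0.     0.     1.   ]]
top 395.0490646017648 255.29441951302468 191.08595821874735 [[ 0.026 -0.978  0.206  0.418]
 [-1.    -0.026 -0.    -0.179]
 [ 0.006 -0.206 -0.979  0.903]
 [ 0.     0.     0.     1.   ]]
```

View pics/top0.png

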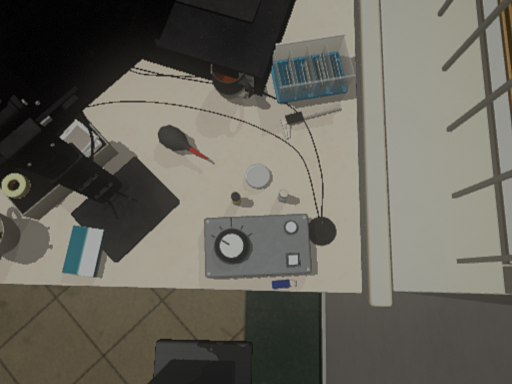

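View pics/side0.png

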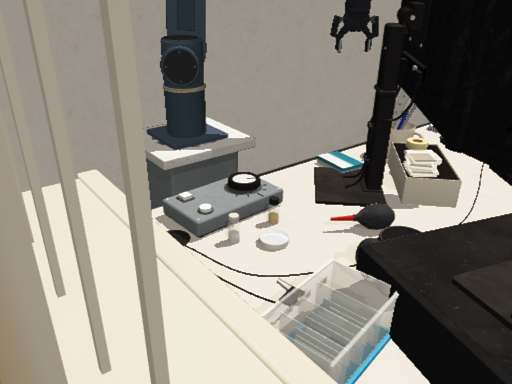

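The top view shows the unit at about x 205-311, y 214-277. The dial is at (232,246), the round button at (291,228) and the square one at (293,260). The dark line points up-left. The side view agrees: dial (243,181), round button (205,209). Next I'll measure in both views.

```bash
cat > h.py <<'E'
import numpy as np,cv2
def load(n,t='0'): return dict(np.load(f'{n}{t}.npz'))
def onplane(c,u,v,z):
    T=c['cam_to_world'];d=T[:3,:3]@np.array([(u-c['cx'])/c['fx'],(v-c['cy'])/c['fy'],1]);return T[:3,3]+d*(z-T[2,3])/d[2]
def cloud(c):
    v,u=np.mgrid[:384,:512];z=c['z_map'];p=np.stack([(u-c['cx'])/c['fx']*z,(v-c['cy'])/c['fy']*z,z],-1)
    return p@c['cam_to_world'][:3,:3].T+c['cam_to_world'][:3,3]
E
python3 - <<'E'
from h import *
out=[]
for n,box in (('top',(195,205,320,285)),('side',(155,160,295,240))):
    c=load(n);P=cloud(c);a,b,x,y=box
    m=np.zeros((384,512),bool);m[b:y,a:x]=1
    m&=(c['z_map']>0)
    tp=m&(abs(P[...,2]-.040)<.004)&(P[...,0]<.42)
    r=cv2.minAreaRect(P[tp][:,:2].astype(np.float32)*1000);print(n,'top rect',r,np.median(P[tp][:,2]))
    hi=(m&(P[...,2]>.0465)&(P[...,2]<.068)).astype(np.uint8)
    k,l,s,ce=cv2.connectedComponentsWithStats(hi)
    for i in range(1,k):
        if s[i,4]>15:
            q=P[l==i];print(s[i],'mean',q.mean(0).round(4),'min',q.min(0).round(4),'max',q.max(0).round(4),'med z',np.median(q[:,2]).round(4), 'circ',cv2.minEnclosingCircle(q[:,:2].astype(np.float32)*1000))
    im=cv2.resize(c['frame'][b:y,a:x,::-1],None,fx=3 if n=='top' else 2.7,fy=3 if n=='top' else 2.7,interpolation=cv2.INTER_CUBIC);out.append(im)
w=max(i.shape[1] for i in out)
out=[cv2.copyMakeBorder(i,0,0,0,w-i.shape[1],0) for i in out];cv2.imwrite('pics/crop1.png',np.vstack(out))
E
```

```text
top top rect ((416.6441955566406, -163.28475952148438), (10.478400230407715, 173.6889190673828), 1.464725375175476) 0.03905797566866842
[286 222  11  11  92] mean [ 0.5198 -0.2585  0.0501] min [ 0.5089 -0.2698  0.0467] max [ 0.5311 -0.2479  0.0535] med z 0.0502 circ ((519.9602661132812, -258.43035888671875), 11.511933326721191)
[215 229  34  34 875] mean [ 0.4754 -0.1319  0.0597] min [ 0.4414 -0.1672  0.0466] max [ 0.5114 -0.0967  0.0658] med z 0.0597 circ ((475.7452087402344, -131.69610595703125), 35.67815017700195)
[288 255  10  10  86] mean [ 0.4505 -0.2637  0.0497] min [ 0.4408 -0.2726  0.0467] max [ 0.4602 -0.2532  0.0546] med z 0.0497 circ ((450.4841003417969, -263.4659423828125), 12.986854553222656)
side top rect ((417.82733154296875, -131.74423217773438), (9.121049880981445, 0.0), 115.500732421875) 0.03797505225313785
[228 172  33  19 502] mean [ 0.4874 -0.135   0.0568] min [ 0.4487 -0.1661  0.0468] max [ 0.5169 -0.0984  0.0623] med z 0.0578 circ ((482.84820556640625, -131.54067993164062), 35.31886291503906)
[179 192  13   6  51] mean [ 0.4559 -0.2627  0.0484] min [ 0.4454 -0.2726  0.0466] max [ 0.4659 -0.2516  0.0499] med z 0.0485 circ ((455.32550048828125, -262.3003845214844), 12.311832427978516)
[269 196  10   9  75] mean [ 0.59   -0.1369  0.0535] min [ 0.5793 -0.1443  0.0465] max [ 0.5976 -0.1253  0.0579] med z 0.0546 circ ((588.9321899414062, -134.6873016357422), 10.515089988708496)
[200 204  12   6  58] mean [ 0.5256 -0.2574  0.0487] min [ 0.5129 -0.2682  0.0465] max [ 0.5365 -0.2455  0.0503] med z 0.0488 circ ((524.3335571289062, -257.1947326660156), 12.214553833007812)
[229 213  10  10  86] mean [ 0.6004 -0.2423  0.0539] min [ 0.5879 -0.2495  0.0471] max [ 0.6079 -0.2317  0.0582] med z 0.0554 circ ((597.9972534179688, -241.7459716796875), 10.24627685546875)
```

View pics/crop1.png

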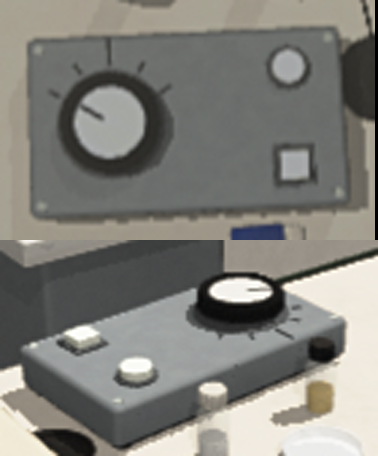

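Calibration is good enough: the two views agree within about 5 mm, and averaging them gives the right spacing between the parts. The dial line points at the -60° mark, so it needs two clicks. The yaw is about 4°. Before moving I'll work out the tool axes and check the path for obstacles.

Run:
```python
from h import *
from rig import sense
from scipy.spatial.transform import Rotation as Ro
s=sense();q=s['orientation'];R=Ro.from_quat(q,scalar_first=True).as_matrix();print(R.round(3),s['position'],s['qpos'])
for n in('top','side'):
    P=cloud(load(n));P=P[load(n)['z_map']>0]
    a=np.array([.235,.469]);b=np.array([.48,-.13]);d=(b-a)/np.linalg.norm(b-a)
    t=(P[:,:2]-a)@d;e=abs((P[:,:2]-a)@[-d[1],d[0]])
    for lo in np.arange(0,.65,.05):
        m=(t>=lo)&(t<lo+.05)&(e<.11);print(n,lo.round(2),m.sum(),P[m][:,2].max().round(3) if m.any() else None,end=';')
    print()
    m=(P[:,2]>.15)&(t>-.1)&(t<.7)&(e<.3);Q=P[m]
    print(np.unique(np.c_[(Q[:,:2]*20).round()/20],axis=0,return_counts=True) if len(Q) else 0)
# axis directions in tool units
o=s['position']
tgt=np.array([.4,-.1,.247])
print((R.T@(tgt-o))/.025)
```

```text
[[-0.001 -0.893  0.449]
 [-0.002  0.449  0.893]
 [-1.     0.    -0.002]] [0.23552722 0.46863372 0.2472249 ] [ 9.77198529e-01  4.86930465e-02  9.77530106e-02  1.62198365e+00
 -2.54308750e-05  1.44297526e+00]
top 0.0 729 -0.724;top 0.05 668 -0.729;top 0.1 634 0.004;top 0.15 772 0.004;top 0.2 913 0.005;top 0.25 963 0.025;top 0.3 1237 0.026;top 0.35 1405 0.025;top 0.4 1493 0.013;top 0.45 1611 0.013;top 0.5 1716 0.012;top 0.55 1772 0.044;top 0.6 2053 0.066;
(array([[0.55, 0.15],
       [0.55, 0.2 ],
       [0.55, 0.25],
       [0.55, 0.3 ],
       [0.6 , 0.1 ],
       [0.6 , 0.15],
       [0.6 , 0.2 ],
       [0.6 , 0.25],
       [0.6 , 0.3 ],
       [0.65, 0.15],
       [0.65, 0.2 ],
       [0.7 , 0.1 ],
       [0.7 , 0.15],
       [0.7 , 0.2 ]]), array([ 745,   13,   20,    7,   26, 3414,  239,  126,    8, 2172,  146,
        132, 2066,    2]))
side 0.0 915 0.391;side 0.05 75 0.346;side 0.1 3 -0.001;side 0.15 35 0.001;side 0.2 58 0.002;side 0.25 18 0.022;side 0.3 198 0.023;side 0.35 314 0.023;side 0.4 362 0.01;side 0.45 466 0.009;side 0.5 396 0.001;side 0.55 225 0.041;side 0.6 664 0.062;
(array([[0.2 , 0.4 ],
       [0.2 , 0.45],
       [0.25, 0.4 ],
       [0.25, 0.45],
       [0.25, 0.5 ],
       [0.25, 0.55],
       [0.3 , 0.45],
       [0.3 , 0.5 ],
       [0.3 , 0.55],
       [0.45, 0.4 ],
       [0.5 , 0.3 ],
       [0.5 , 0.35],
       [0.5 , 0.4 ],
       [0.55, 0.15],
       [0.55, 0.25],
       [0.55, 0.3 ],
       [0.55, 0.35],
       [0.6 , 0.1 ],
       [0.6 , 0.15],
       [0.6 , 0.2 ],
       [0.6 , 0.25],
       [0.6 , 0.3 ],
       [0.65, 0.15],
       [0.65, 0.2 ],
       [0.65, 0.25],
       [0.7 , 0.1 ],
       [0.7 , 0.15]]), array([ 224,   85,   28,  604,  363,   19,   20,   44,   14,    6,   30,
         36,   80,   43,   97,  115,    7,   12, 1413,  427,  200,    9,
       1606,  372,    6,   66,  451]))
[  0.04173987 -16.09340617 -17.36760124]
```

Request:
step_arm:
  series:
    - {"slide": [0.15,-0.924,-0.821],"dr": [0,0,0],"jaw": 0}
    - {"slide": [0.15,-0.924,-0.821],"dr": [0,0,0],"jaw": 0}
    - {"slide": [0.15,-0.924,-0.821],"dr": [0,0,0],"jaw": 0}
    - {"slide": [0.15,-0.924,-0.821],"dr": [0,0,0],"jaw": 0}
    - {"slide": [0.15,-0.924,-0.821],"dr": [0,0,0],"jaw": 0}
    - {"slide": [0.15,-0.924,-0.821],"dr": [0,0,0],"jaw": 0}
    - {"slide": [0.15,-0.924,-0.821],"dr": [0,0,0],"jaw": 0}
    - {"slide": [0.15,-0.924,-0.821],"dr": [0,0,0],"jaw": 0}
    - {"slide": [0.15,-0.924,-0.821],"dr": [0,0,0],"jaw": 0}
    - {"slide": [0.15,-0.924,-0.821],"dr": [0,0,0],"jaw": 0}
    - {"slide": [0.15,-0.924,-0.821],"dr": [0,0,0],"jaw": 0}
    - {"slide": [0.15,-0.924,-0.821],"dr": [0,0,0],"jaw": 0}
    - {"slide": [0.15,-0.924,-0.821],"dr": [0,0,0],"jaw": 0}
    - {"slide": [0.15,-0.924,-0.821],"dr": [0,0,0],"jaw": 0}
    - {"slide": [0.15,-0.924,-0.821],"dr": [0,0,0],"jaw": 0}
    - {"slide": [0.15,-0.924,-0.821],"dr": [0,0,0],"jaw": 0}
    - {"slide": [0.15,-0.924,-0.821],"dr": [0,0,0],"jaw": 0}
    - {"slide": [0.15,-0.924,-0.821],"dr": [0,0,0],"jaw": 0}
    - {"slide": [0.15,-0.924,-0.821],"dr": [0,0,0],"jaw": 0}
    - {"slide": [0.15,-0.924,-0.821],"dr": [0,0,0],"jaw": 0}

```text
clock: 2.1
position: [0.4641, -0.1064, 0.1725]
orientation: [0.602, -0.371, 0.602, 0.371]
wrist_force: [0.4, 0.5, -1.1]
grip_width: 0.002
```

Request:
step_arm:
  series:
    - {"slide": [0,0,0],"dr": [0.83,0,0],"jaw": 0}
    - {"slide": [0,0,0],"dr": [0.83,0,0],"jaw": 0}
    - {"slide": [0,0,0],"dr": [0.83,0,0],"jaw": 0}
    - {"slide": [0,0,0],"dr": [0.83,0,0],"jaw": 0}
    - {"slide": [0,0,0],"dr": [0.84,0,0],"jaw": 0}
    - {"slide": [0.8,0,0],"dr": [0,0,0],"jaw": 0}
    - {"slide": [0,0,0],"dr": [0,0,0],"jaw": 0}
    - {"slide": [0,0,0],"dr": [0,0,0],"jaw": 0}

```text
clock: 2.9
position: [0.4634, -0.1049, 0.1526]
orientation: [0.682, -0.183, 0.684, 0.184]
wrist_force: [0.9, -0.5, -0.3]
grip_width: 0.008
```

Run:
```python
from rig import *
from h import *
from scipy.spatial.transform import Rotation as Ro
s=sense();R=Ro.from_quat(s['orientation'],scalar_first=True).as_matrix();print(s['clock'],s['position'],s['qpos'],s['wrist_force']);print(R.round(3))
o=[]
for n,(a,b,x,y) in (('top',(180,195,330,295)),('side',(155,100,305,240))):
    c=read_camera(n);np.savez(f'{n}1.npz',**c);o.append(cv2.resize(c['frame'][b:y,a:x,::-1],None,fx=2.4,fy=2.4,interpolation=cv2.INTER_CUBIC))
    P=cloud(c);p=s['position'];m=(c['z_map']>0)&(np.hypot(P[...,0]-p[0],P[...,1]-p[1])<.05)&(P[...,2]>.072)&(P[...,2]<.1);q=P[m];print(n,m.sum(),q.min(0),q.max(0),q.mean(0)) if m.any() else print(n,0)
cv2.imwrite('pics/hov.png',np.vstack(o))
```

```text
2.9 [ 0.46342166 -0.10489571  0.15256086] [-3.63859891e-01 -7.95926636e-02 -2.16952368e-01  1.43577038e+00
 -1.28053326e-05  6.82606280e-01] [ 0.90277997 -0.46793321 -0.29123225]
[[-0.002 -0.501  0.866]
 [ 0.001  0.866  0.501]
 [-1.     0.002 -0.001]]
top 0
side 0
```

View pics/hov.png

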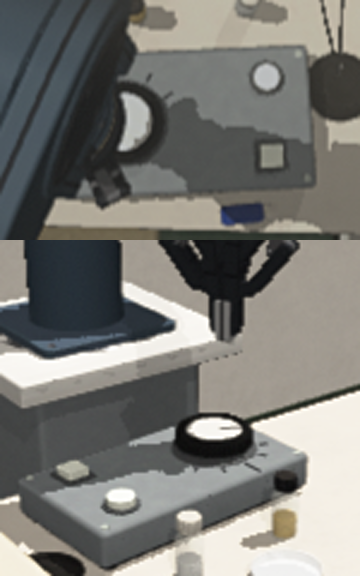

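The side crop shows the shut fingertip at about full-image (249,142), above the left part of the dial. I'll lower it and check its projection against the dial.

Request:
step_arm:
  series:
    - {"slide": [1,0,0],"dr": [0,0,0],"jaw": 0}
    - {"slide": [1,0,0],"dr": [0,0,0],"jaw": 0}
    - {"slide": [0.5,0,0],"dr": [0,0,0],"jaw": 0}
    - {"slide": [0,0,0],"dr": [0,0,0],"jaw": 0}
    - {"slide": [0,0,0],"dr": [0,0,0],"jaw": 0}

```text
clock: 3.5
position: [0.4646, -0.1054, 0.0916]
orientation: [0.683, -0.183, 0.683, 0.183]
wrist_force: [0.3, 0.5, 0.1]
grip_width: -0.004
```

Run:
```python
from rig import *
from h import *
s=sense();print(s['clock'],s['position'],s['wrist_force'])
c=read_camera('side');np.savez('side2.npz',**c);a,b,x,y=200,130,300,205
T=np.linalg.inv(c['cam_to_world'])
def pr(p):
    p=T[:3,:3]@p+T[:3,3];return np.array([p[0]/p[2]*c['fx']+c['cx'],p[1]/p[2]*c['fy']+c['cy']])
p=s['position']-[0,0,.017];im=cv2.resize(c['frame'][b:y,a:x,::-1],None,fx=7,fy=7,interpolation=cv2.INTER_CUBIC)
print('tip',pr(p))
f=lambda uv:tuple(int(t) for t in (uv-[a,b]+.5)*7)
cv2.circle(im,f(pr(p)),4,(0,0,255),-1)
for w in np.arange(0,6.3,.1): # predicted rim outline
    cv2.circle(im,f(pr(np.array([.479+.03*np.cos(w),-.1317+.03*np.sin(w),.062]))),2,(0,255,0),-1)
cv2.imwrite('pics/near.png',im)
```

```text
3.5 [ 0.464605   -0.10535381  0.09160544] [0.28932434 0.530533   0.05571387]
tip [248.54107985 166.57314268]
```

View pics/near.png

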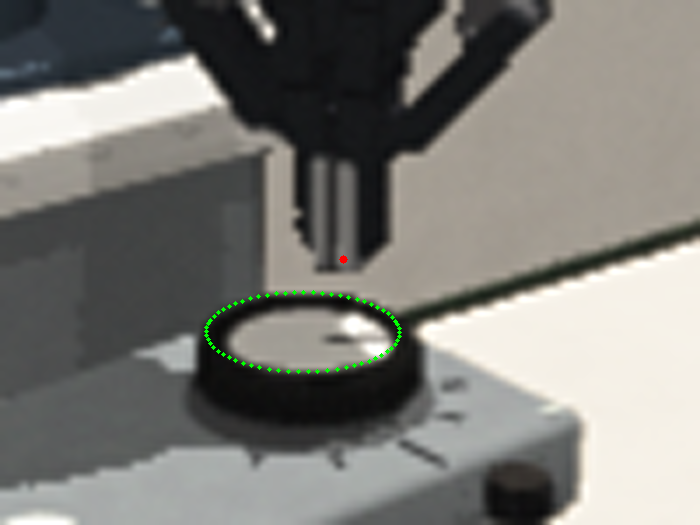

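The projected tip and rim match the picture within about 1 px, and the tip is over the crest. I'll come down to contact in small steps.

Request:
step_arm:
  series:
    - {"slide": [0.3,0,0],"dr": [0,0,0],"jaw": 0}
    - {"slide": [0.12,0,0],"dr": [0,0,0],"jaw": 0}
    - {"slide": [0,0,0],"dr": [0,0,0],"jaw": 0}
    - {"slide": [0,0,0],"dr": [0,0,0],"jaw": 0}

```text
clock: 3.95
position: [0.4642, -0.1052, 0.0803]
orientation: [0.683, -0.183, 0.683, 0.183]
wrist_force: [1.1, 0.1, 0.3]
grip_width: -0.006
```

Request:
step_arm:
  series:
    - {"slide": [0.04,0,0],"dr": [0,0,0],"jaw": 0}
    - {"slide": [0.04,0,0],"dr": [0,0,0],"jaw": 0}
    - {"slide": [0,0,0],"dr": [0,0,0],"jaw": 0}
    - {"slide": [0,0,0],"dr": [0,0,0],"jaw": 0}

```text
clock: 4.35
position: [0.4644, -0.1052, 0.0787]
orientation: [0.683, -0.183, 0.683, 0.183]
wrist_force: [0.4, 0.5, 1.5]
grip_width: -0.001
```

Contact begins at a TCP height of about 0.079, as expected. I'll press about 2 mm further.

Request:
step_arm:
  series:
    - {"slide": [0.04,0,0],"dr": [0,0,0],"jaw": 0}
    - {"slide": [0.04,0,0],"dr": [0,0,0],"jaw": 0}
    - {"slide": [0,0,0],"dr": [0,0,0],"jaw": 0}
    - {"slide": [0,0,0],"dr": [0,0,0],"jaw": 0}

```text
clock: 4.75
position: [0.4645, -0.1052, 0.0767]
orientation: [0.683, -0.183, 0.683, 0.183]
wrist_force: [-1.1, -0.1, 5.6]
grip_width: -0.001
```

Request:
step_arm:
  series:
    - {"slide": [0.02,0,0],"dr": [0,0,0],"jaw": 0}
    - {"slide": [0,-0.003,0.084],"dr": [0.5,0,0],"jaw": 0}
    - {"slide": [0,-0.003,0.084],"dr": [0.5,0,0],"jaw": 0}
    - {"slide": [0,-0.003,0.084],"dr": [0.5,0,0],"jaw": 0}
    - {"slide": [0,-0.003,0.084],"dr": [0.5,0,0],"jaw": 0}
    - {"slide": [0,-0.003,0.084],"dr": [0.5,0,0],"jaw": 0}
    - {"slide": [0,-0.003,0.084],"dr": [0.5,0,0],"jaw": 0}
    - {"slide": [0,-0.003,0.084],"dr": [0.5,0,0],"jaw": 0}
    - {"slide": [0,0,0],"dr": [0,0,0],"jaw": 0}

```text
clock: 5.65
position: [0.4788, -0.1017, 0.0765]
orientation: [0.707, -0.013, 0.707, 0.012]
wrist_force: [-0.9, -0.1, 6.2]
grip_width: -0.001
```

Request:
step_arm:
  series:
    - {"slide": [0,-0.003,0.084],"dr": [0.5,0,0],"jaw": 0}
    - {"slide": [0,-0.003,0.084],"dr": [0.5,0,0],"jaw": 0}
    - {"slide": [0,-0.003,0.084],"dr": [0.5,0,0],"jaw": 0}
    - {"slide": [0,-0.003,0.084],"dr": [0.5,0,0],"jaw": 0}
    - {"slide": [0,-0.003,0.084],"dr": [0.5,0,0],"jaw": 0}
    - {"slide": [0,-0.003,0.084],"dr": [0.5,0,0],"jaw": 0}
    - {"slide": [0,-0.003,0.084],"dr": [0.5,0,0],"jaw": 0}
    - {"slide": [0,-0.003,0.084],"dr": [0.5,0,0],"jaw": 0}
    - {"slide": [0,0,0],"dr": [0,0,0],"jaw": 0}
    - {"slide": [0,0,0],"dr": [0,0,0],"jaw": 0}

```text
clock: 6.65
position: [0.4937, -0.1061, 0.0762]
orientation: [0.683, 0.182, 0.683, -0.184]
wrist_force: [-3.4, -0.7, 6.6]
grip_width: 0.003
```

Run:
```python
from rig import *
from h import *
s=sense();print(s['clock'],s['position'],s['wrist_force'])
c=read_camera('side');a,b,x,y=200,130,300,205
cv2.imwrite('pics/turned.png',cv2.resize(c['frame'][b:y,a:x,::-1],None,fx=6,fy=6,interpolation=cv2.INTER_CUBIC))
```

```text
6.65 [ 0.4937199  -0.10608831  0.07615638] [-3.38530736 -0.67526068  6.56427079]
```

View pics/turned.png

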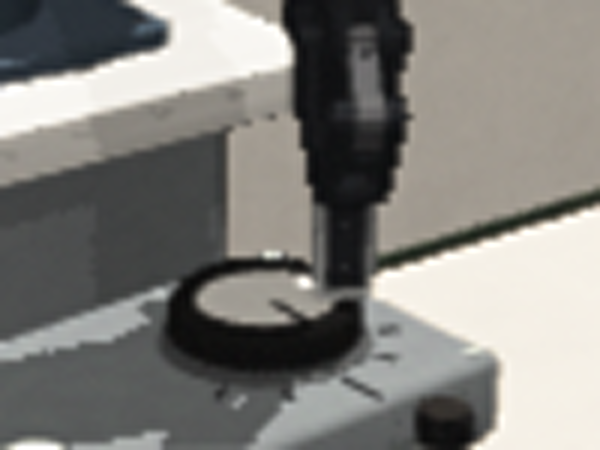

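The dial line's slope (about 0.55) matches the direction of the long mark. I'll lift off and check that it has settled.

Request:
step_arm:
  series:
    - {"slide": [-0.1,0,0],"dr": [0,0,0],"jaw": 0}
    - {"slide": [-0.4,0,0],"dr": [0,0,0],"jaw": 0}
    - {"slide": [-1,0,0],"dr": [0,0,0],"jaw": 0}
    - {"slide": [-0.5,0,0],"dr": [0,0,0],"jaw": 0}
    - {"slide": [0,-1,0],"dr": [0,0,0],"jaw": 0}
    - {"slide": [0,-1,0],"dr": [0,0,0],"jaw": 0}
    - {"slide": [0,-1,0],"dr": [0,0,0],"jaw": 0}
    - {"slide": [0,-1,0],"dr": [0,0,0],"jaw": 0}
    - {"slide": [0,0,0],"dr": [0,0,0],"jaw": 0}
    - {"slide": [0,0,0],"dr": [0,0,0],"jaw": 0}

```text
clock: 7.7
position: [0.4445, -0.192, 0.1259]
orientation: [0.683, 0.183, 0.683, -0.183]
wrist_force: [0.4, -0.3, 0.8]
grip_width: 0.0
```

Run:
```python
from rig import *
from h import *
from scipy.spatial.transform import Rotation as Ro
s=sense();R=Ro.from_quat(s['orientation'],scalar_first=True).as_matrix();p=s['position'];print(s['clock'],p,s['wrist_force'])
print('to button',R.T@(np.array([.5225,-.258,p[2]])-p)/.025)
o=[]
for n,(a,b,x,y),k in (('top',(195,205,320,285),4),('side',(170,130,295,225),4)):
    c=read_camera(n);np.savez(f'{n}3.npz',**c);o.append(cv2.resize(c['frame'][b:y,a:x,::-1],(500,(y-b)*k*500//((x-a)*k)),interpolation=cv2.INTER_CUBIC)[:300])
cv2.imwrite('pics/rel.png',np.vstack(o)[:600])
```

```text
7.7 [ 0.44448402 -0.19198736  0.12586083] [ 0.3934505  -0.27989146  0.7574771 ]
to button [ 6.84168309e-04 -7.23890384e-01  4.02326239e+00]
```

View pics/rel.png

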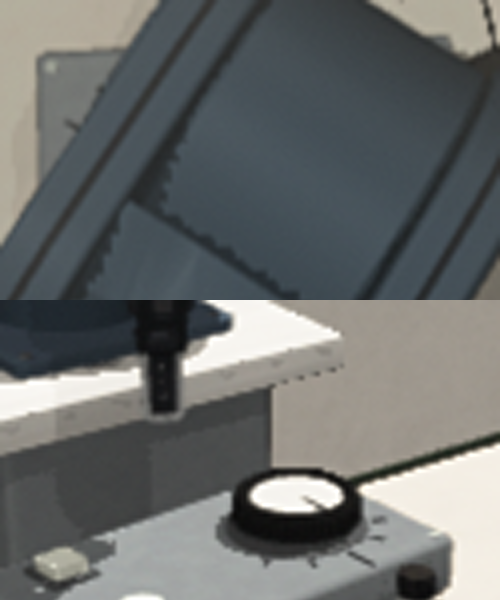

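The dial has sprung into its setting. The line's slope of 0.65 matches the long mark's 0.64, and a neighbouring click would show about 0.16 or 2.2. Now the round button.

Request:
step_arm:
  series:
    - {"slide": [0,-0.18,1],"dr": [0,0,0],"jaw": 0}
    - {"slide": [0,-0.18,1],"dr": [0,0,0],"jaw": 0}
    - {"slide": [0,-0.18,1],"dr": [0,0,0],"jaw": 0}
    - {"slide": [0,-0.18,1],"dr": [0,0,0],"jaw": 0}
    - {"slide": [0.8,0,0],"dr": [0,0,0],"jaw": 0}
    - {"slide": [0.8,0,0],"dr": [0,0,0],"jaw": 0}
    - {"slide": [0,0,0],"dr": [0,0,0],"jaw": 0}
    - {"slide": [0,0,0],"dr": [0,0,0],"jaw": 0}

```text
clock: 8.6
position: [0.522, -0.2563, 0.0853]
orientation: [0.683, 0.183, 0.684, -0.182]
wrist_force: [-0.8, -0.6, 0.4]
grip_width: -0.004
```

Run:
```python
from rig import *
from h import *
s=sense();print(s['clock'],s['position'],s['wrist_force'])
c=read_camera('side');a,b,x,y=160,130,290,225
T=np.linalg.inv(c['cam_to_world'])
def pr(p):
    p=T[:3,:3]@p+T[:3,3];return np.array([p[0]/p[2]*c['fx']+c['cx'],p[1]/p[2]*c['fy']+c['cy']])
im=cv2.resize(c['frame'][b:y,a:x,::-1],None,fx=6,fy=6,interpolation=cv2.INTER_CUBIC)
f=lambda p:tuple(int(t) for t in (pr(p)-[a,b]+.5)*6)
p=s['position'];cv2.circle(im,f(p-[0,0,.017]),4,(0,0,255),-1);cv2.circle(im,f(np.array([p[0],p[1],.05])),4,(0,255,0),-1)
cv2.imwrite('pics/btn.png',im)
```

```text
8.6 [ 0.52196016 -0.25628122  0.08534026] [-0.76555674 -0.59407747  0.44805488]
```

View pics/btn.png

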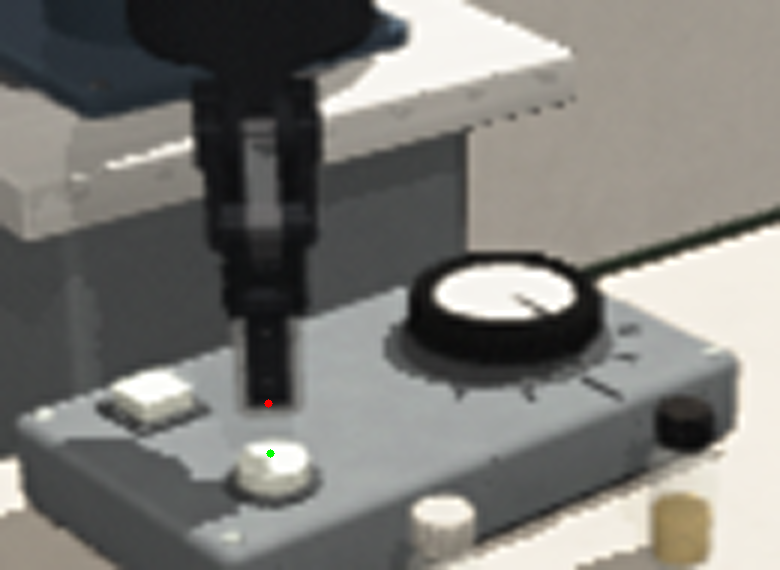

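The dial line aims squarely at the long mark, and the fingertip's drop point is within about 2 mm of the centre of the round button. Pressing.

Request:
step_arm:
  series:
    - {"slide": [0.6,0,0],"dr": [0,0,0],"jaw": 0}
    - {"slide": [0.1,0,0],"dr": [0,0,0],"jaw": 0}
    - {"slide": [0.08,0,0],"dr": [0,0,0],"jaw": 0}
    - {"slide": [0.08,0,0],"dr": [0,0,0],"jaw": 0}
    - {"slide": [0.06,0,0],"dr": [0,0,0],"jaw": 0}
    - {"slide": [0,0,0],"dr": [0,0,0],"jaw": 0}
    - {"slide": [0,0,0],"dr": [0,0,0],"jaw": 0}

```text
clock: 9.35
position: [0.5219, -0.2573, 0.0632]
orientation: [0.683, 0.183, 0.683, -0.183]
wrist_force: [-1.9, 2.1, 3.8]
grip_width: 0.001
```

Request:
step_arm:
  series:
    - {"slide": [0.04,0,0],"dr": [0,0,0],"jaw": 0}
    - {"slide": [0.02,0,0],"dr": [0,0,0],"jaw": 0}
    - {"slide": [0,0,0],"dr": [0,0,0],"jaw": 0}
    - {"slide": [0,0,0],"dr": [0,0,0],"jaw": 0}

```text
clock: 9.75
position: [0.5222, -0.2575, 0.0616]
orientation: [0.683, 0.183, 0.683, -0.183]
wrist_force: [-1.9, 0.6, 4.4]
grip_width: 0.0
```

Request:
step_arm:
  series:
    - {"slide": [0.03,0,0],"dr": [0,0,0],"jaw": 0}
    - {"slide": [0.03,0,0],"dr": [0,0,0],"jaw": 0}
    - {"slide": [0,0,0],"dr": [0,0,0],"jaw": 0}
    - {"slide": [0,0,0],"dr": [0,0,0],"jaw": 0}

```text
clock: 10.15
position: [0.5222, -0.2575, 0.0611]
orientation: [0.683, 0.183, 0.683, -0.183]
wrist_force: [-3.3, 3.2, 8.1]
grip_width: -0.001
```

The button is at its stop: the force is 8 N and the motion has stalled. Releasing and backing off.

Request:
step_arm:
  series:
    - {"slide": [-0.2,0,0],"dr": [0,0,0],"jaw": 0}
    - {"slide": [-0.6,0,0],"dr": [0,0,0],"jaw": 0}
    - {"slide": [-1,0,0],"dr": [0,0,0],"jaw": 0}
    - {"slide": [-1,0,0],"dr": [0,0,0],"jaw": 0}
    - {"slide": [-1,0,0],"dr": [0,0,0],"jaw": 0}
    - {"slide": [-1,0,0],"dr": [0,0,0],"jaw": 0}
    - {"slide": [0,0,0],"dr": [0,0,0],"jaw": 0}
    - {"slide": [0,0,0],"dr": [0,0,0],"jaw": 0}

```text
clock: 10.95
position: [0.5227, -0.258, 0.1806]
orientation: [0.684, 0.183, 0.682, -0.183]
wrist_force: [-0.4, -0.5, -0.5]
grip_width: 0.002
```

Run:
```python
from rig import *
from h import *
s=sense();print(s['clock'],s['position'],s['wrist_force'])
c=read_camera('side');a,b,x,y=160,150,300,255
cv2.imwrite('pics/end.png',cv2.resize(c['frame'][b:y,a:x,::-1],None,fx=5,fy=5,interpolation=cv2.INTER_CUBIC))
```

```text
10.95 [ 0.52267615 -0.25800904  0.18064596] [-0.41352954 -0.48522105 -0.46233784]
```

View pics/end.png

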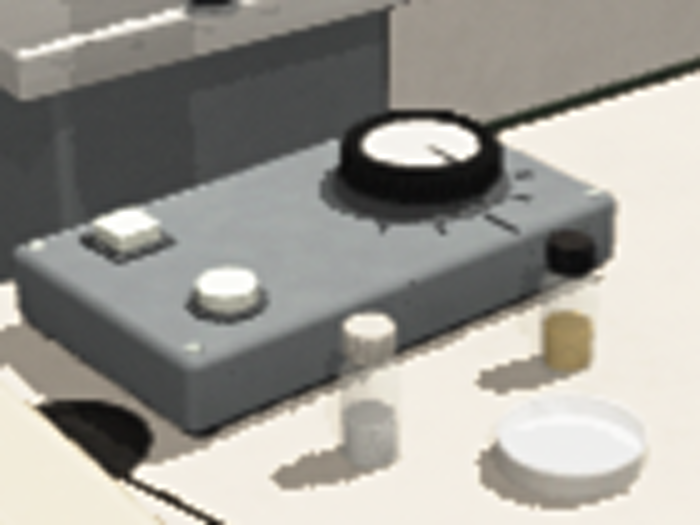

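The dial line at (440,152) points at the long mark at (502,223). The round button is back up at (228,290), and the vials and dish look undisturbed. Handing in.

```bash
python3 -c "from rig import hand_in; print(hand_in())"
```

```text
the job is handed in; nothing more can be done
None
```

The dial is at the long mark, the round button has been pressed and released, and the job is handed in at about 11 s of the 51 s allowed.

- **Dial:** I pressed the shut fingertips on the rim with about 6 to 7 N and turned the dial 60° clockwise, two clicks. After I let go, the side view showed its line pointing at the long mark. The top view was blocked by the arm, so this check rests on the side camera alone.
- **Round button:** I pressed it after the dial check until it stopped, at 8 N against the 5 N needed for fully down. It is back up.
- **The rest:** The square button was not touched, and the vials and dish look undisturbed. I did not look at the memory stick in the last picture, but the tool never came down near it. At the end the arm was clear of everything and the wrist force was near zero.
- **Disagreement:** The two cameras differed by about 5 mm in x, more than the stated 2 mm. I used the average; first contact came at the expected height, and the tip's projection in the side view lay within about 2 mm of its targets.

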